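# Snap the clip cover onto the sieve shaker

### The job

Before the shaker is run, the sieve on its sprung deck needs its cover: take the steel cover that has two clip arms, set it into the sieve's mouth with its arms over the two catch lugs, and press it straight down, firmly but gently, until both arms snap under the lugs and the cover is fully home, then let go. The springs give under you, so go on pressing until you feel it snap and seat, but do not drive the deck down onto its stop (the whole push must stay under about 23 N), and leave the plain cover without arms and everything else on the table where they are.

Things in the scene. Friction and masses are not known exactly. Their poses are not given: they have to be found in the camera images.
- cover: Loose clip cover to fit, bare steel, about 0.3 kg (varies). Round plug, diameter 91 mm, 20 mm high, foot tapered to 80 mm over the lowest 7 mm; on it a flange, diameter 112 mm, 6 mm thick; bar handle on top; clip arms at its +x and -x ends. Origin: centre of the plug's underside, z up. A half turn makes no difference. Starts upright on the table, plug down.
- handle (a point): Middle of the cover's black bar handle, 50 mm above the cover's origin. The bar is 60 mm long along the cover's x, 20 mm wide along its y, and stands 26 to 66 mm above the origin (40 mm above the flange).
- hook (a point): Nose of the hook of the cover's +x clip arm: 54 mm out from the cover's axis, 13 mm above its origin, at the hook's flat upper ledge; below it a slope some 64 degrees steep. The rigid arm is 14 mm wide along y, 59.5 to 63.5 mm from the axis, 1 to 38 mm above the origin. The -x arm is its mirror image.
- clip_a (a joint): Swing of the clip arm at the cover's +x end, rad: 0 at rest (upright), growing as the hook swings outward (up to 0.5). Sprung shut; about 0.2 while the hook rides over a lug.
- clip_b (a joint): The same for the clip arm at the cover's -x end.
- shaker: Sieve shaker bolted to the table: round blue base of diameter 160 mm, 45 mm high, carrying on four springs a round aluminium deck with a pan and one open steel sieve on top. Origin: centre of the underside, on the table; z up; its yaw is also that of the sieve.
- mouth (a point): Centre of the sieve's open mouth at rim height, on the sprung deck; 165 mm above the table when unloaded; axes as the shaker's. Sieve 94 mm inside, 100 mm outside diameter. Set in loosely, the cover's hooks rest on the lugs with its origin about 7 mm below the rim; fully home, the flange lies on the rim and the origin is 20 mm below it. The snap takes a push of 11 to 18 N.
- lug (a point): Middle of the outer face of the catch lug on the +x side of the sieve, 57 mm from its axis, 3.5 mm below the rim. The lug is 30 mm wide along y and 5 mm thick (1 to 6 mm below the rim). An equal lug is on the -x side.
- deck (a joint): How far the sprung deck is pushed down from its unloaded height, m; hard stop at 0.015, reached at about 24 N. The deck, and the cover with it, yields several mm before the hooks give way, so moving the cover to the unloaded home height does not snap it. It springs back when let go.
- plain_cover: The other cover, not to be used: same steel plug and flange, but with a round black knob (diameter 30 mm, top 56 mm above the table) and no clip arms. Origin: centre of its underside.
- cube: Loose concrete test cube, 50 mm, origin under its centre. Leave alone.
- core: Loose standing stone core, diameter 50 mm, 100 mm high, origin under its centre. Leave alone.
- prism: Loose half of a mortar prism on the table, 40 x 80 x 40 mm (long along its y), origin under its centre. Leave alone.
- stone: Loose pebble, diameter 38 mm, 21 mm high, origin under its centre. Leave alone.
- tin: Loose sample tin, diameter 68 mm, 75 mm high, origin under its centre. Leave alone.
- brush: Loose sieve brush lying on the table, 200 mm long along its x, origin under its middle. Leave alone.
Mind the look-alikes: they are no part of the job. What is shaped like the cover but blue or purple is not meant.

How it is judged (in metres and radians):
On the way, in this order (a step that is already met when the one before it is completed fails the run):
1. the cover's plug is in the sieve's mouth, its arms over the lugs, not yet pressed home (z of cover in the frame of mouth between -0.016 and -0.002 m and horizontal distance between cover and mouth below 0.006 m and angle between the x axis of cover and the x axis of mouth, either way round below 0.2 rad), for 0.04 s.
2. both clip arms have snapped under the lugs with the cover fully home (z of cover in the frame of mouth between -0.0225 and -0.0178 m and horizontal distance between cover and mouth below 0.003 m and angle between cover's own z axis and vertical below 0.035 rad and angle between the x axis of cover and the x axis of mouth, either way round below 0.15 rad and value of joint each of clip_a, clip_b below 0.06 rad), for 0.2 s.
At the end, for the whole second after the job is handed in: The clip cover lies home in the sieve: its origin 17.8 to 22.5 mm below the rim, within 3 mm of the mouth's axis, level within 0.035 rad, its arms within 0.15 rad of the lugs' line, both arms swung back to less than 0.06 rad, and the cover at rest (all of step 2 and linear speed of cover below 0.02 m/s and angular speed of cover below 0.3 rad/s); the robot touches nothing.
It fails at once if the robot itself pushes on the shaker with more than 30 N (contact force between any of the fingers, the arm and shaker above 30 N).
It fails at once if the cover is pushed so hard (about 24 N) that the deck is driven onto its stop (value of joint deck above 0.0148 m).
It fails at once if the plain cover or another loose thing on the table is moved more than 30 mm (distance of any of plain_cover, cube, core, prism, stone, tin, brush from where it was at the start of the episode above 0.03 m).
It also fails if it takes over 48 s, if anything falls off the work surface, if the arm or the gripper's body presses on something with over 40 N, if the wrist force passes 120 N, or if a joint passes its speed limit or range.

### The arm

A 6-joint arm with a two-finger parallel gripper is mounted at the origin on the work surface. World frame = base frame: x ahead of the robot, y to its left, z up, the work surface at z = 0. Lengths are in mm, angles in rad, forces in N, time in s.
With the tool pointing down it reaches from about 300 to 950 mm from the base axis. Payload 3.1 kg.
Tool frame: the origin (TCP) lies between the finger pads; the fingertips stand 8 mm ahead of it and the grasp point (between the pads) lies 11 mm behind it; x points along the fingers, y is the direction in which the jaws open and shut, and the axes are right-handed (so a half turn about x gives the same grasp; the last joint's range is limited). The gripper opens to 85 mm and grips with 20 to 120 N. Pads are 22 mm wide; open, the fingers measure 114 mm over their backs; the gripper's body (76 mm by 85 mm) begins 54 mm behind the grasp point. The pads swing forward as they close: fully open they stand 13 mm farther back than shut.
Start: joints at [-1.276, 0.308, 1.634, -0, 1.2, -0.07], TCP at [222.951, -583.888, 239.272] pointing down, gripper open.
Joint ranges: [-3.06, 3.06], [-0.79, 1.96], [0.05, 2.63], [-1.19, 4.34], [0.05, 2.64], [-2.94, 2.94]. Speed limits (rad/s): [2.79, 2.79, 3.14, 3.14, 3.14, 3.14].

### API

Orientations are given as a rotation vector (axis times angle).
In Python, from rig import telemetry, read_camera, calibration, ticket gives the robot as it stands.
- The arm moves only by the shell command python3 -m inch 'ROWS'. ROWS is JSON, a list that holds one entry, the list of rows, each a list of 7 numbers: the turn, a rotation vector about the tool's x, y, z in rad, then the shift along the tool's x, y, z in m, then the opening, from -1 (shut) to 1 (fully open). In form: [[[ax, ay, az, x, y, z, grip], ...]]. A call has 1 to 20 rows; each row is the pose to reach, as a shift and turn from the pose commanded when the call began, along the tool's axes at that moment; what a row does not reach only later rows make up. A row lasts 1/12 s, in which the tool goes at most 41.7 mm and 7.16 degrees, less where a joint would pass 70% of its speed; a pose out of reach is approached as far as the arm can. A call with a gripper value outside its range is refused whole. The fingers move at their own pace and stop on an object; the grip force is fixed at half the most. Time passes only in rows, so rows that repeat a pose let the fingers close. It gives the time, the measured TCP pose, the force and the opening at its end, in the units of the state.
- telemetry.observe(): the state, without advancing time (a new reading comes with each control period).
- read_camera(name): name is "scene" or "top"; returns the picture (384x512x3 uint8, red, green, blue); there is no depth.
- calibration(name): a dict with "K" (3x3 intrinsics, pixels), "T" (4x4, takes a point from camera to world coordinates). Camera axes: x right, y down, z forward; pixel columns grow to the right and rows downward; lengths in mm; the calibration is good to about 2 mm. A picture is of the moment at which its call begins. calibration takes no time and is no camera call.
- ticket.job_done(): hands the job in, once; it reports no verdict.
The state is a dict: "t": time; "joints": joint angles; "joint_velocities": joint speeds; "joint_torque": joint torques, N m; "position": TCP position; "orientation": TCP orientation; "contact_force": force on the tool from outside, world axes, zero at the start; "wrist_torque": the same for the moment, N m; "opening": opening from 0.0 (shut) to 1.0 (fully open).
Only numpy, scipy, OpenCV 4.12 (cv2) and the standard library are available. Lean on these libraries where they do the work, as an engineer would, in place of code of your own. Each camera call takes 0.05 s, during which the arm holds its last target.

## Working session

There is one attempt and no reset: what is moved stays moved. The work goes in short steps, Python scripts to look and compute and a shell command to move; the robot and the scene stay as the last step left them, time stands still between calls to the robot, and variables do not carry over. Pictures are saved under pics/ and viewed, and the job is handed in when it is done.

```bash
mkdir -p pics; ls
python3 - <<'E'
from rig import telemetry, read_camera, calibration
import cv2
print(telemetry.observe())
for n in ("scene","top"):
    im=read_camera(n); cv2.imwrite(f"pics/{n}0.png",im[:,:,::-1]); c=calibration(n); print(n,c)
E
```

```text
pics
{'t': 0.0, 'joints': array([-1.27570517e+00,  3.09004101e-01,  1.63520571e+00,  6.33129817e-06,
        1.19968794e+00, -6.97118570e-02]), 'joint_velocities': array([-1.18622448e-03, -4.43422076e-04, -1.00042380e-03,  6.57107110e-05,
       -2.22766550e-03, -1.04675891e-03]), 'joint_torque': array([ 6.98578901e-05, -4.15254629e+01, -2.76666051e+01, -2.37532004e-04,
        1.00991176e-02, -1.30005498e-05]), 'position': array([ 222.71174041, -583.10715809,  238.03848603]), 'orientation': array([ 2.02309105,  0.37556513, -2.02361232]), 'contact_force': array([-0.49716131,  0.25344401, -0.31527364]), 'wrist_torque': array([ 0.05843897, -0.00036085, -0.00029288]), 'opening': 0.9968353646356715}
scene {'K': array([[347.76805423,   0.        , 253.33351092],
       [  0.        , 347.76805423, 194.60811356],
       [  0.        ,   0.        ,   1.        ]]), 'T': array([[ 7.21301781e-01,  5.33347796e-01, -4.41886714e-01,
         9.31422162e+02],
       [ 6.92527656e-01, -5.65828040e-01,  4.47486396e-01,
        -3.82546015e+02],
       [-1.13660105e-02, -6.28791505e-01, -7.77490873e-01,
         8.65637107e+02],
       [ 0.00000000e+00,  0.00000000e+00,  0.00000000e+00,
         1.00000000e+00]])}
top {'K': array([[387.26177129,   0.        , 257.97417068],
       [  0.        , 387.26177129, 195.0153846 ],
       [  0.        ,   0.        ,   1.        ]]), 'T': array([[ 2.28204183e-03, -9.93223170e-01,  1.16200376e-01,
         3.85248228e+02],
       [-9.99995199e-01, -2.51017834e-03, -1.81700281e-03,
         6.89784459e+01],
       [ 2.09637296e-03, -1.16195672e-01, -9.93224129e-01,
         1.38025002e+03],
       [ 0.00000000e+00,  0.00000000e+00,  0.00000000e+00,
         1.00000000e+00]])}
```

View pics/scene0.png

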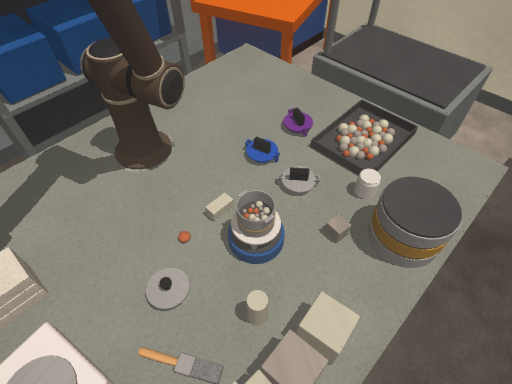

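View pics/top0.png

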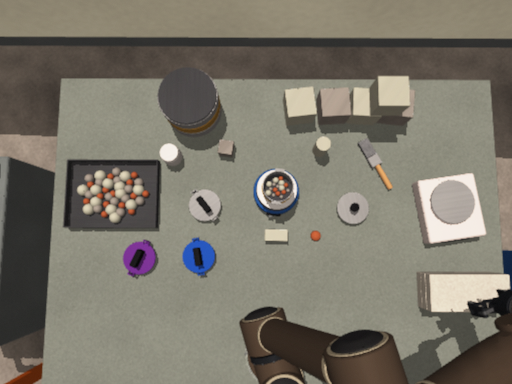

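Candidates (top view):
- Steel cover with bar and clip arms at (205,206), scene (299,180).
- Steel cover with round knob at (352,208): this is the plain one.
- Blue at (199,257) and purple at (139,259): decoys.

The first fits, being bare steel with a bar handle and arms. I'll confirm it in an enlarged crop.

Run:
```python
import cv2, numpy as np
a=cv2.imread("pics/scene0.png")[155:265,200:330]; b=cv2.imread("pics/top0.png")[160:235,180:305]
a=cv2.resize(a,None,fx=3,fy=3,interpolation=cv2.INTER_CUBIC); b=cv2.resize(b,None,fx=3,fy=3,interpolation=cv2.INTER_CUBIC)
o=np.zeros((600,400,3),np.uint8); o[:330,:390]=a; o[340:565,:375]=b
cv2.imwrite("pics/crop0.png",o)
```

```text
(no output)
```

View pics/crop0.png

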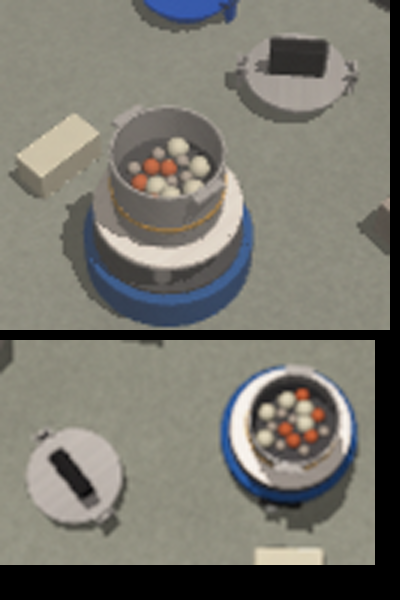

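Run:
```python
import cv2, numpy as np
a=cv2.imread("pics/scene0.png")[185:245,225:290]; b=cv2.imread("pics/top0.png")[165:220,248:305]
a=cv2.resize(a,None,fx=9,fy=9,interpolation=cv2.INTER_NEAREST)
b=cv2.resize(b,None,fx=9,fy=9,interpolation=cv2.INTER_NEAREST)
def ticks(im,x0,y0):
    for x in range(0,im.shape[1],90): cv2.line(im,(x,0),(x,8),(0,255,255),2); cv2.putText(im,str(x0+x//9),(x,20),0,.4,(0,255,255))
    for y in range(0,im.shape[0],90): cv2.line(im,(0,y),(8,y),(0,255,255),2); cv2.putText(im,str(y0+y//9),(10,y+5),0,.4,(0,255,255))
ticks(a,225,185);ticks(b,248,165)
cv2.imwrite("pics/ca.png",a);cv2.imwrite("pics/cb.png",b)
a=cv2.imread("pics/scene0.png")[158:200,270:325]; b=cv2.imread("pics/top0.png")[180:230,180:230]
a=cv2.resize(a,None,fx=7,fy=7,interpolation=cv2.INTER_NEAREST);b=cv2.resize(b,None,fx=7,fy=7,interpolation=cv2.INTER_NEAREST)
o=np.zeros((360,760,3),np.uint8);o[:a.shape[0],:a.shape[1]]=a;o[:350,400:750]=b;cv2.imwrite("pics/cc.png",o)
```

```text
(no output)
```

View pics/ca.png

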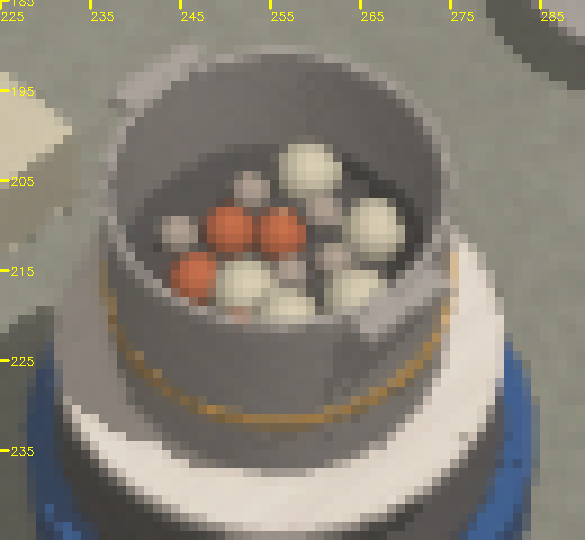

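View pics/cb.png

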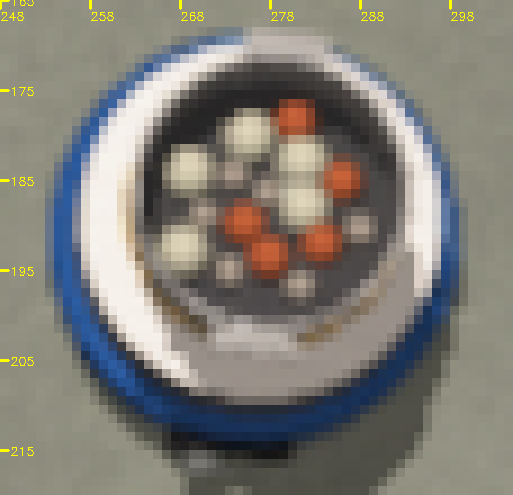

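View pics/cc.png

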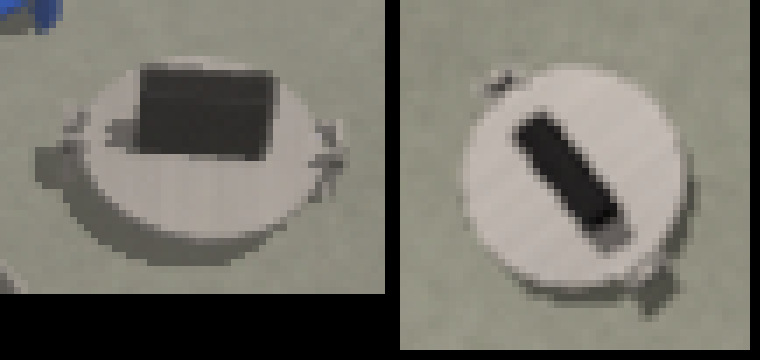

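```bash
cat > h.py <<'E'
import numpy as np, cv2
from rig import calibration
C={n:calibration(n) for n in("scene","top")}
def ray(n,u,v):
    c=C[n]; d=c["T"][:3,:3]@np.linalg.inv(c["K"])@np.array([u,v,1.]); return c["T"][:3,3],d/np.linalg.norm(d)
def plane(n,uv,z):
    o,d=ray(n,*uv); return o+d*(z-o[2])/d[2]
def tri(a,b):
    o1,d1=ray("scene",*a);o2,d2=ray("top",*b)
    s=np.linalg.lstsq(np.c_[d1,-d2],o2-o1,rcond=None)[0]; p,q=o1+s[0]*d1,o2+s[1]*d2
    return (p+q)/2,np.linalg.norm(p-q)
def ell_plane(n,pts,z):  # outline pixels -> plane -> circle centre, radius
    P=np.array([plane(n,p,z)[:2] for p in pts]); A=np.c_[2*P,np.ones(len(P))]
    s=np.linalg.lstsq(A,(P**2).sum(1),rcond=None)[0]; return s[:2],np.sqrt(s[2]+s[:2]@s[:2]),P
E
python3 - <<'E'
from h import *
np.set_printoptions(precision=1,suppress=True)
S=cv2.imread("pics/scene0.png").astype(int);T=cv2.imread("pics/top0.png").astype(int)
# cover
for n,im,(x0,y0,x1,y1) in (("scene",S,(278,160,320,200)),("top",T,(186,185,226,226))):
    m=np.zeros(im.shape[:2],np.uint8); sub=im[y0:y1,x0:x1]
    fl=((sub[...,2]-sub[...,1])>=1)&(sub.min(2)>110)
    dk=sub.max(2)<75
    m[y0:y1,x0:x1]=fl*255
    m=cv2.morphologyEx(m,cv2.MORPH_OPEN,cv2.getStructuringElement(2,(5,5)))
    c=max(cv2.findContours(m,0,1)[0],key=cv2.contourArea); h=cv2.convexHull(c)[:,0].astype(float)
    print(n,"flange area",cv2.contourArea(c),"ell",cv2.fitEllipse(h.astype(np.float32)))
    for z in(26,):
        print(" circle z26",*ell_plane(n,h,z)[:2])
    d=np.zeros_like(m); d[y0:y1,x0:x1]=dk*255
    c=max(cv2.findContours(d,0,1)[0],key=cv2.contourArea); print(" dark",cv2.minAreaRect(c),cv2.boundingRect(c))
# rim
sc=np.array([(108,190),(115,140),(210,62),(280,52),(350,62),(400,90),(430,125),(447,165),(449,200),(118,245),(150,280),(190,308),(230,322),(280,326),(330,322)])/9+(224.5,184.5)
print("rim ell scene",cv2.fitEllipse(sc.astype(np.float32)))
print(" circle z165",*ell_plane("scene",sc,165)[:2])
l1s,l2s=np.array([242.,193.5]),np.array([269.5,218.])
l1t,l2t=np.array([279.5,169.]),np.array([276.1,201.5])
for a,b in((l1s,l1t),(l2s,l2t)):
    print("lug tri",*tri(a,b),plane("scene",a,164),plane("top",b,164))
print("mid",*tri((l1s+l2s)/2,(l1t+l2t)/2))
E
```

```text
scene flange area 499.5 ell ((312.0079040527344, 178.42237854003906), (35.68650436401367, 63.34159851074219), 97.91659545898438)
 circle z26 [533.  272.3] 80.8130909606501
 dark ((298.6128845214844, 173.8075408935547), (18.758358001708984, 11.507786750793457), 3.814074993133545) (289, 168, 20, 13)
top flange area 966.0 ell ((205.82070922851562, 202.37892150878906), (35.9002799987793, 44.70584487915039), 63.73405838012695)
 circle z26 [518.8 249.1] 69.69126662006805
 dark ((203.55001831054688, 204.35000610351562), (18.418216705322266, 5.52546501159668), 52.12501525878906) (197, 197, 14, 16)
rim ell scene ((255.3707733154297, 205.48553466796875), (30.73627281188965, 38.26226043701172), 89.7952880859375)
 circle z165 [560.3  -0.1] 48.5524497336663
lug tri [577.1 -19.6 250.1] 58.29210792302849 [508.6   3.7 164. ] [611.2  -1.7 164. ]
lug tri [542.   27.3  60.2] 67.03045004072958 [612.8  -4.8 164. ] [507.1   9.5 164. ]
mid [559.3   3.2 157.8] 1.2300910864057435
```

Run:
```python
from h import *
np.set_printoptions(precision=1,suppress=True)
S=cv2.imread("pics/scene0.png");T=cv2.imread("pics/top0.png")
F=8
for n,im,(x0,y0,x1,y1),(zf,zb) in (("scene",S,(276,158,324,204),(26,66)),("top",T,(184,182,228,228),(26,66))):
    sub=cv2.resize(im[y0:y1,x0:x1],None,fx=F,fy=F,interpolation=cv2.INTER_LINEAR).astype(int)
    # table: G>R ; flange: R>G
    d=sub[...,2]-sub[...,1]
    fl=((d>=0)&(sub[...,2]>130)).astype(np.uint8)*255
    fl=cv2.morphologyEx(fl,cv2.MORPH_OPEN,cv2.getStructuringElement(2,(41,41)))
    dk=(sub.max(2)<90).astype(np.uint8)*255
    dk=cv2.morphologyEx(dk,cv2.MORPH_OPEN,cv2.getStructuringElement(2,(15,15)))
    c=max(cv2.findContours(fl,0,1)[0],key=cv2.contourArea); h=cv2.convexHull(c)[:,0]
    px=lambda q:(np.asarray(q,float)+.5)/F+(x0-.5,y0-.5)
    e=cv2.fitEllipse(h.astype(np.float32)); print(n,"ell",px(e[0]),np.array(e[1])/F,e[2])
    for z in(24,26): print(" circle",z,*ell_plane(n,px(h),z)[:2])
    cb=max(cv2.findContours(dk,0,1)[0],key=cv2.contourArea); r=cv2.minAreaRect(cb); print(" bar",px(r[0]),np.array(r[1])/F,r[2])
    b=cv2.boxPoints(r); print(" box world z66",[plane(n,px(q),66)[:2] for q in b])
    o=sub.astype(np.uint8).copy(); cv2.drawContours(o,[h[:,None]],-1,(0,0,255),1);cv2.drawContours(o,[b.astype(int)],-1,(0,255,255),1);cv2.imwrite(f"pics/m_{n}.png",o)
o1=cv2.imread("pics/m_scene.png");o2=cv2.imread("pics/m_top.png");H=max(o1.shape[0],o2.shape[0])
o=np.zeros((H,o1.shape[1]+o2.shape[1],3),np.uint8);o[:o1.shape[0],:o1.shape[1]]=o1;o[:o2.shape[0],o1.shape[1]:]=o2;cv2.imwrite("pics/m1.png",o)
```

```text
scene ell [300.3 182.6] [54.8 85.6] 3.5813076496124268
 circle 24 [527.9 255.1] 119.31005119755606
 circle 26 [528.8 253.5] 119.02653220787411
 bar [298.4 173.6] [19.8 12.5] 3.814074993133545
 box world z66 [array([512.5, 194.7]), array([480.5, 236.5]), array([529.3, 274.6]), array([559.7, 231.8])]Traceback (most recent call last):
  File "<stdin>", line 15, in <module>
cv2.error: OpenCV(4.12.0) /io/opencv/modules/imgproc/src/shapedescr.cpp:361: error: (-201:Incorrect size of input array) There should be at least 5 points to fit the ellipse in function 'fitEllipseNoDirect'
```

Run:
```python
import cv2
S=cv2.imread("pics/scene0.png");T=cv2.imread("pics/top0.png")
print("scene row 182"); print([tuple(map(int,S[184,x,::-1])) for x in range(276,324,2)])
print("top row 212"); print([tuple(map(int,T[212,x,::-1])) for x in range(184,228,2)])
```

```text
scene row 182
[(91, 90, 82), (92, 91, 84), (90, 90, 82), (91, 90, 83), (165, 158, 151), (164, 157, 150), (166, 158, 152), (165, 158, 152), (164, 156, 149), (168, 161, 153), (165, 157, 151), (168, 161, 153), (166, 160, 153), (167, 159, 153), (168, 161, 153), (168, 161, 153), (170, 162, 156), (169, 162, 153), (167, 160, 153), (164, 155, 149), (134, 127, 122), (139, 137, 125), (137, 136, 123), (137, 135, 123)]
top row 212
[(149, 147, 132), (149, 147, 132), (145, 143, 129), (157, 153, 142), (187, 178, 172), (189, 180, 173), (186, 178, 172), (185, 176, 170), (186, 178, 171), (188, 179, 173), (183, 176, 169), (61, 58, 57), (54, 51, 50), (96, 90, 88), (130, 124, 119), (184, 175, 169), (187, 178, 172), (141, 135, 129), (78, 77, 68), (145, 145, 130), (141, 141, 125), (143, 142, 127)]
```

```bash
cat > cov.py <<'E'
from h import *
np.set_printoptions(precision=1,suppress=True)
S=cv2.imread("pics/scene0.png");T=cv2.imread("pics/top0.png")
F=8; cen={}
for n,im,(x0,y0,x1,y1),th in (("scene",S,(276,158,324,204),138),("top",T,(184,182,228,228),152)):
    sub=cv2.resize(im[y0:y1,x0:x1],None,fx=F,fy=F,interpolation=cv2.INTER_LINEAR).astype(int)
    fl=(sub[...,0]>th).astype(np.uint8)*255
    fl=cv2.morphologyEx(fl,cv2.MORPH_OPEN,cv2.getStructuringElement(2,(25,25)))
    dk=(sub.max(2)<(90 if n=="scene" else 110)).astype(np.uint8)*255
    dk[:, :60]=0
    dk=cv2.morphologyEx(dk,cv2.MORPH_OPEN,cv2.getStructuringElement(2,(15,15)))
    c=max(cv2.findContours(fl,0,1)[0],key=cv2.contourArea); h=cv2.convexHull(c)[:,0]
    px=lambda q:(np.asarray(q,float)+.5)/F+(x0-.5,y0-.5)
    e=cv2.fitEllipse(h.astype(np.float32)); cen[n]=px(e[0]); print(n,"ell",px(e[0]),np.array(e[1])/F,e[2])
    for z in(24,26): print(" circle",z,*ell_plane(n,px(h),z)[:2])
    cb=min((q for q in cv2.findContours(dk,0,1)[0] if cv2.contourArea(q)>2000),key=lambda q:np.linalg.norm(px(q.mean(0)[0])-cen[n])); r=cv2.minAreaRect(cb); print(" bar",px(r[0]),np.array(r[1])/F,r[2])
    b=cv2.boxPoints(r); print(" box px",px(b).tolist(),"world z66",[plane(n,px(q),66)[:2] for q in b])
    o=sub.astype(np.uint8).copy(); cv2.drawContours(o,[h[:,None]],-1,(0,0,255),1);cv2.drawContours(o,[b.astype(int)],-1,(0,255,255),1);cv2.imwrite(f"pics/m_{n}.png",o)
print("flange centre tri",*tri(cen["scene"],cen["top"]))
o1=cv2.imread("pics/m_scene.png");o2=cv2.imread("pics/m_top.png");H=max(o1.shape[0],o2.shape[0])
o=np.zeros((H,o1.shape[1]+o2.shape[1],3),np.uint8);o[:o1.shape[0],:o1.shape[1]]=o1;o[:o2.shape[0],o1.shape[1]:]=o2;cv2.imwrite("pics/m1.png",o)
E
python3 cov.py
```

```text
scene ell [299. 179.] [24.3 33. ] 92.48027038574219
 circle 24 [513.  251.2] 53.55614441835973
 circle 26 [514.  249.6] 53.42887782343298
 bar [298.4 173.6] [19.8 12.5] 3.814074993133545
 box px [[288.1460180282593, 179.18473434448242], [288.97511196136475, 166.74834156036377], [308.71238708496094, 168.06415939331055], [307.88329315185547, 180.50055313110352]] world z66 [array([512.5, 194.7]), array([480.5, 236.5]), array([529.3, 274.6]), array([559.7, 231.8])]
top ell [204.1 204.5] [30.3 31.6] 55.93122482299805
 circle 24 [510.3 255.6] 54.50173674227015
 circle 26 [510.1 255.4] 54.421365518535545
 bar [204.3 205.5] [22.   6.7] 52.12501525878906
 box px [[194.91250228881836, 198.88749885559082], [200.1826934814453, 194.78846168518066], [213.6711540222168, 212.130765914917], [208.40096282958984, 216.22980499267578]] world z66 [array([525.2, 281.7]), array([539.3, 264. ]), array([480.1, 217. ]), array([466.1, 234.7])]
flange centre tri [510.8 256.8  14.5] 0.3734800428429373
```

View pics/m1.png

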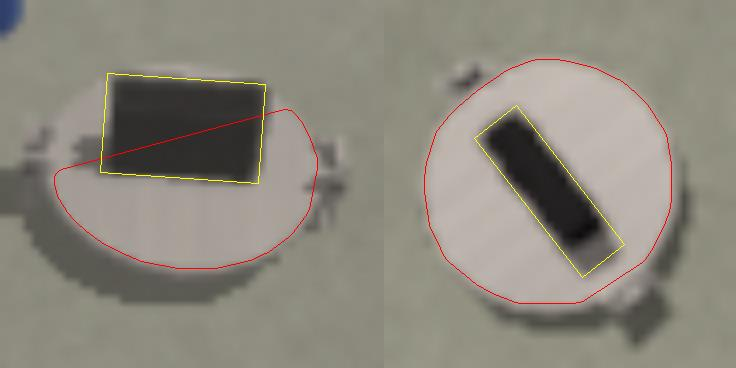

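```bash
sed -i 's/fl=cv2.morph.*/fl=((sub[...,0]>th)|(sub.max(2)<80)).astype(np.uint8)*255; fl=cv2.morphologyEx(fl,cv2.MORPH_OPEN,cv2.getStructuringElement(2,(61,61)))/; s/else 110/else 72/; s/("scene",S,(276,158,324,204),138)/("scene",S,(276,158,324,204),132)/' cov.py; python3 cov.py
```

```text
scene ell [299.5 183.8] [14.5 28.7] 89.9767074584961
 circle 24 [523.4 240.9] 43.200012295706955
 circle 26 [524.3 239.4] 43.097355195834915
 bar [298.4 173.6] [19.8 12.5] 3.814074993133545
 box px [[288.1460180282593, 179.18473434448242], [288.97511196136475, 166.74834156036377], [308.71238708496094, 168.06415939331055], [307.88329315185547, 180.50055313110352]] world z66 [array([512.5, 194.7]), array([480.5, 236.5]), array([529.3, 274.6]), array([559.7, 231.8])]
top ell [210.  199.7] [15.9 25.7] 140.1267547607422
 circle 24 [519.9 244. ] 43.18609440157315
 circle 26 [519.7 243.7] 43.122409839158394
 bar [203.5 204.5] [18.5  5.8] 52.12501525878906
 box px [[195.53461837768555, 198.97307586669922], [200.12115478515625, 195.40576934814453], [211.49615478515625, 210.03076934814453], [206.90961837768555, 213.59807586669922]] world z66 [array([524.9, 279.6]), array([537.2, 264.2]), array([487.2, 224.5]), array([475. , 239.9])]
flange centre tri [527.6 236.1  21.2] 1.595609135890301
```

View pics/m1.png

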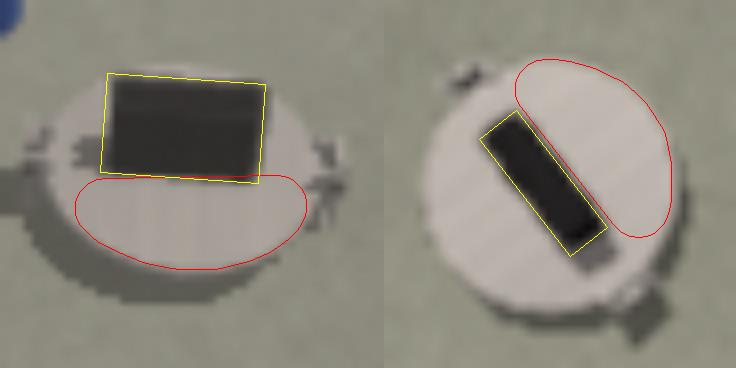

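```bash
sed -i 's/fl=cv2.morphologyEx(fl,cv2.MORPH_OPEN,cv2.getStructuringElement(2,(61,61)))/fl=cv2.morphologyEx(cv2.morphologyEx(fl,cv2.MORPH_CLOSE,np.ones((17,17))),cv2.MORPH_OPEN,cv2.getStructuringElement(2,(101,101)))/' cov.py
cat >> cov.py <<'E'
print("bar z46", plane("scene",(298.4,173.6),46), plane("top",(203.5,204.5),46),"tri",*tri((298.4,173.6),(203.5,204.5)))
E
python3 cov.py
```

```text
scene ell [300.1 178.5] [26.5 30.1] 90.32186889648438
 circle 24 [513.8 254. ] 53.44451799770026
 circle 26 [514.8 252.5] 53.31751666298936
 bar [298.4 173.6] [19.8 12.5] 3.814074993133545
 box px [[288.1460180282593, 179.18473434448242], [288.97511196136475, 166.74834156036377], [308.71238708496094, 168.06415939331055], [307.88329315185547, 180.50055313110352]] world z66 [array([512.5, 194.7]), array([480.5, 236.5]), array([529.3, 274.6]), array([559.7, 231.8])]
top ell [203.9 204. ] [28.9 31.5] 56.997432708740234
 circle 24 [511.4 256.3] 53.480676346924454
 circle 26 [511.2 256. ] 53.401810834353334
 bar [203.5 204.5] [18.5  5.8] 52.12501525878906
 box px [[195.53461837768555, 198.97307586669922], [200.12115478515625, 195.40576934814453], [211.49615478515625, 210.03076934814453], [206.90961837768555, 213.59807586669922]] world z66 [array([524.9, 279.6]), array([537.2, 264.2]), array([487.2, 224.5]), array([475. , 239.9])]
flange centre tri [512.8 258.   17.3] 1.4717375005950788
bar z46 [510.4 249.5  46. ] [507.8 254.8  46. ] tri [507.8 255.1  39.8] 1.8194839823190134
```

View pics/m1.png

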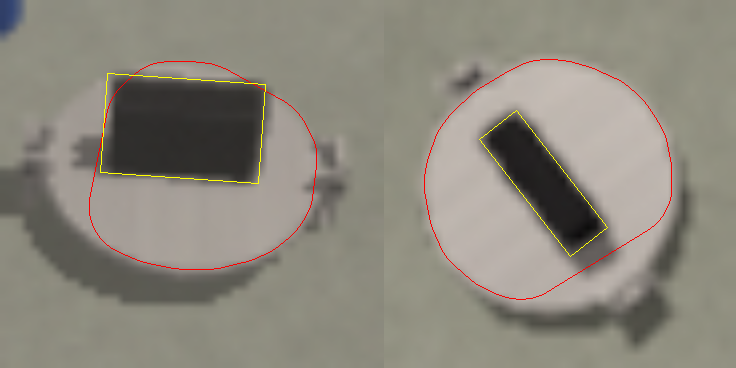

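```bash
cat > plan.py <<'E'
import sys
from h import *
from rig import telemetry
from scipy.spatial.transform import Rotation as R
np.set_printoptions(precision=4,suppress=True)
def plan(p,yaw):  # target tcp mm, yaw of bar (jaw is perpendicular)
    s=telemetry.observe(); R0=R.from_rotvec(s["orientation"]).as_matrix()
    y0=np.arctan2(R0[1,1],R0[0,1]); print("jaw yaw now",y0,"toolx",R0[:,0],"joints",s["joints"],"pos",s["position"])
    for k in(1,-1):
        a=yaw+k*np.pi/2; x=np.array([0,0,-1.]); y=np.array([np.cos(a),np.sin(a),0]); Rt=np.c_[x,y,np.cross(x,y)]
        rv=R.from_matrix(R0.T@Rt).as_rotvec(); j1n=np.arctan2(p[1],p[0])
        print("jaw",a,"turn",rv,"shift m",R0.T@(np.array(p)-s["position"])/1000,"dyaw",a-y0,"dj1",j1n-s["joints"][0])
if __name__=="__main__":
    v=list(map(float,sys.argv[1:])); plan(v[:3],v[3])
E
python3 plan.py 509 252 140 0.672
```

```text
jaw yaw now -1.2060358144364507 toolx [-0.0006  0.002  -1.    ] joints [-1.2757  0.3089  1.6351  0.      1.1997 -0.0697] pos [ 222.7371 -583.1898  238.1505]
jaw 2.2427963267948967 turn [2.8344 0.0029 0.0007] shift m [ 0.0997 -0.6779 -0.5653] dyaw 3.4488321412313474 dj1 1.7354292891697263
jaw -0.8987963267948965 turn [-0.3072 -0.0005  0.002 ] shift m [ 0.0997 -0.6779 -0.5653] dyaw 0.3072394876415542 dj1 1.7354292891697263
```

```bash
python3 -m inch '[[[-0.3072,-0.0005,0.002,0.0,-0.678,-0.565,1],[-0.3072,-0.0005,0.002,0.0,-0.678,-0.565,1],[-0.3072,-0.0005,0.002,0.0,-0.678,-0.565,1],[-0.3072,-0.0005,0.002,0.0,-0.678,-0.565,1],[-0.3072,-0.0005,0.002,0.0,-0.678,-0.565,1],[-0.3072,-0.0005,0.002,0.0,-0.678,-0.565,1],[-0.3072,-0.0005,0.002,0.0,-0.678,-0.565,1],[-0.3072,-0.0005,0.002,0.0,-0.678,-0.565,1],[-0.3072,-0.0005,0.002,0.0,-0.678,-0.565,1],[-0.3072,-0.0005,0.002,0.0,-0.678,-0.565,1],[-0.3072,-0.0005,0.002,0.0,-0.678,-0.565,1],[-0.3072,-0.0005,0.002,0.0,-0.678,-0.565,1],[-0.3072,-0.0005,0.002,0.0,-0.678,-0.565,1],[-0.3072,-0.0005,0.002,0.0,-0.678,-0.565,1],[-0.3072,-0.0005,0.002,0.0,-0.678,-0.565,1],[-0.3072,-0.0005,0.002,0.0,-0.678,-0.565,1],[-0.3072,-0.0005,0.002,0.0,-0.678,-0.565,1],[-0.3072,-0.0005,0.002,0.0,-0.678,-0.565,1],[-0.3072,-0.0005,0.002,0.0,-0.678,-0.565,1],[-0.3072,-0.0005,0.002,0.0,-0.678,-0.565,1]]]'; python3 plan.py 509 252 130 0.672
```

```text
t: 1.77
position: [492.8, 206.7, 238.8]
orientation: [1.832, 0.638, -1.833]
contact_force: [1.2, -0.5, 1.0]
opening: 1.003
jaw yaw now -0.8981050277631224 toolx [-0.     -0.0024 -1.    ] joints [ 0.3169  0.1349  1.8467 -0.0024  1.1607  1.216 ] pos [492.7654 206.6621 238.8203]
jaw 2.2427963267948967 turn [-3.1409  0.0029  0.0023] shift m [ 0.1087 -0.0255 -0.0411] dyaw 3.140901354558019 dj1 0.14279504277036098
jaw -0.8987963267948965 turn [ 0.0007  0.0015 -0.0018] shift m [ 0.1087 -0.0255 -0.0411] dyaw -0.0006912990317741174 dj1 0.14279504277036098
```

```bash
python3 -m inch '[[[0,0,0,0.02,-0.0255,-0.041,1],[0,0,0,0.06,-0.0255,-0.041,1],[0,0,0,0.1,-0.0255,-0.041,1],[0,0,0,0.109,-0.0255,-0.041,1],[0,0,0,0.109,-0.0255,-0.041,1],[0,0,0,0.109,-0.0255,-0.041,1]]]'; python3 plan.py 509 252 100 0.672
python3 - <<'E'
from rig import read_camera
import cv2,numpy as np
a=read_camera("scene")[:,:,::-1][90:230,230:390];b=read_camera("top")[:,:,::-1][140:280,140:300]
o=np.hstack([cv2.resize(x,None,fx=2.5,fy=2.5,interpolation=cv2.INTER_CUBIC) for x in(a,b)]);cv2.imwrite("pics/g1.png",o)
E
```

```text
t: 2.27
position: [508.9, 249.2, 130.1]
orientation: [1.831, 0.638, -1.835]
contact_force: [0.6, -0.6, 0.7]
opening: 1.001
jaw yaw now -0.8992311585206662 toolx [-0.0009 -0.0027 -1.    ] joints [ 0.3798  0.3271  1.8531 -0.0026  0.9632  1.2805] pos [508.856  249.2459 130.0701]
jaw 2.2427963267948967 turn [ 3.1412 -0.0024 -0.0038] shift m [ 0.0301 -0.0021 -0.0019] dyaw 3.142027485315563 dj1 0.07991962019169402
jaw -0.8987963267948965 turn [-0.0004  0.0024 -0.0015] shift m [ 0.0301 -0.0021 -0.0019] dyaw 0.00043483172576963547 dj1 0.07991962019169402
```

View pics/g1.png

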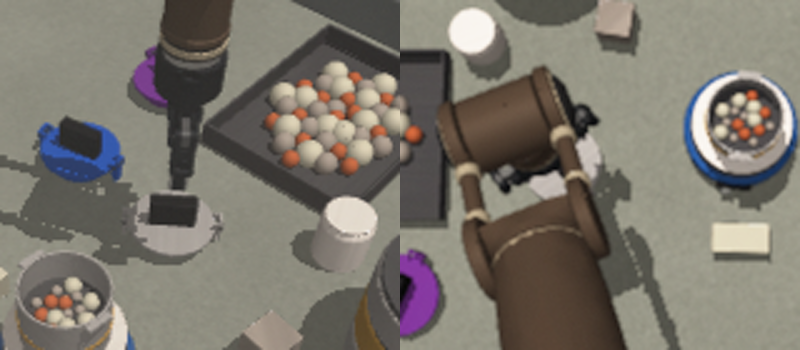

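```bash
python3 - <<'E'
from h import *
def proj(n,p):
    c=C[n];q=np.linalg.inv(c["T"])@np.r_[p,1];u=c["K"]@q[:3];return u[:2]/u[2]
d=np.array([np.cos(-.899),np.sin(-.899),0])
for z in(117,122,130):
  print(z,[proj("scene",np.array([508.9,249.2,z])+k*d) for k in(-50,0,50)])
E
python3 - <<'E'
import cv2
a=cv2.imread("pics/g1.png")[60:230,90:270];cv2.imwrite("pics/g2.png",cv2.resize(a,None,fx=3,fy=3))
E
```

```text
117 [array([300.19613232, 146.16667083]), array([300.0497111 , 157.53992743]), array([299.89431576, 169.61024738])]
122 [array([300.34667613, 144.97865187]), array([300.20420438, 156.35865831]), array([300.05296719, 168.43880969])]
130 [array([300.58981597, 143.05990986]), array([300.45379286, 154.45028312]), array([300.30934951, 166.54575439])]
```

View pics/g2.png

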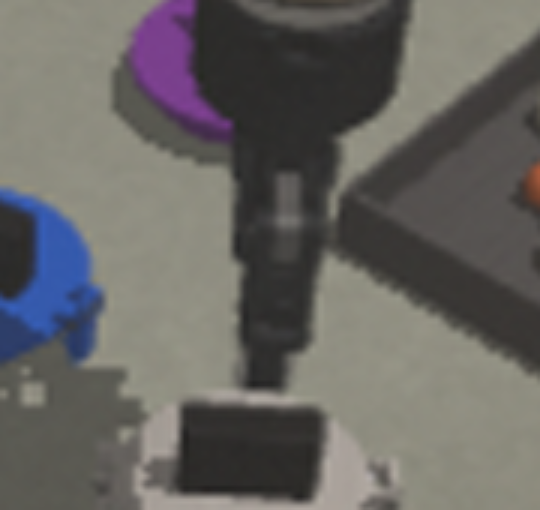

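```bash
python3 -m inch '[[[0,0.002,0,0.035,0,0,1],[0,0.002,0,0.065,0,0,1],[0,0.002,0,0.082,0,0,1],[0,0.002,0,0.089,0,0,1],[0,0.002,0,0.089,0,0,1],[0,0.002,0,0.089,0,0,1]]]'; python3 plan.py 509 249 39.5 0.672
```

```text
t: 2.87
position: [511.2, 250.0, 43.3]
orientation: [1.839, 0.639, -1.828]
contact_force: [0.6, -0.1, 0.6]
opening: 1.0
jaw yaw now -0.8993918238715087 toolx [ 0.0056  0.0006 -1.    ] joints [ 0.3791  0.4603  1.8826 -0.0021  0.7932  1.2799] pos [511.1669 249.954   43.2985]
jaw 2.2427963267948967 turn [ 3.141  -0.0047  0.0075] shift m [ 0.0038 -0.0006  0.0023] dyaw 3.1421881506664056 dj1 0.07588724919757828
jaw -0.8987963267948965 turn [-0.0006 -0.0048 -0.003 ] shift m [ 0.0038 -0.0006  0.0023] dyaw 0.000595497076612217 dj1 0.07588724919757828
```

```bash
python3 -m inch '[[[0,-0.005,-0.003,0.003,0,0.002,1],[0,-0.005,-0.003,0.003,0,0.002,1],[0,-0.005,-0.003,0.003,0,0.002,1],[0,-0.005,-0.003,0.003,0,0.002,-1],[0,-0.005,-0.003,0.003,0,0.002,-1],[0,-0.005,-0.003,0.003,0,0.002,-1],[0,-0.005,-0.003,0.003,0,0.002,-1],[0,-0.005,-0.003,0.003,0,0.002,-1],[0,-0.005,-0.003,0.003,0,0.002,-1],[0,-0.005,-0.003,0.003,0,0.002,-1],[0,-0.005,-0.003,0.003,0,0.002,-1],[0,-0.005,-0.003,0.003,0,0.002,-1],[0,-0.005,-0.003,0.003,0,0.002,-1]]]'; python3 plan.py 509 249 39.5 0.672
```

```text
t: 3.95
position: [507.8, 248.6, 38.3]
orientation: [1.83, 0.64, -1.837]
contact_force: [-0.6, 1.9, 2.6]
opening: 0.226
jaw yaw now -0.8988631377987877 toolx [-0.0035 -0.0012 -1.    ] joints [0.3781 0.4674 1.8855 0.0003 0.7924 1.2767] pos [507.7592 248.5567  38.3128]
jaw 2.2427963267948967 turn [ 3.1415  0.002  -0.0054] shift m [-0.0012  0.0004 -0.0012] dyaw 3.141659464593684 dj1 0.07688109113341574
jaw -0.8987963267948965 turn [-0.0001  0.0035  0.0013] shift m [-0.0012  0.0004 -0.0012] dyaw 6.681100389116512e-05 dj1 0.07688109113341574
```

```bash
python3 -m inch '[[[0,0,0,-0.01,0,0,-1],[0,0,0,-0.04,0,0,-1],[0,0,0,-0.08,0,0,-1],[0,0,0,-0.12,0,0,-1],[0,0,0,-0.16,0,0,-1],[0,0,0,-0.185,0,0,-1],[0,0,0,-0.2,0,0,-1],[0,0,0,-0.2,0,0,-1],[0,0,0,-0.2,0,0,-1]]]'; python3 plan.py 560 2 238 -0.094
```

```text
t: 4.7
position: [508.4, 248.4, 238.7]
orientation: [1.831, 0.64, -1.836]
contact_force: [-0.1, -0.0, -3.0]
opening: 0.23
jaw yaw now -0.8988662006120383 toolx [-0.0026 -0.0014 -1.    ] joints [ 0.3777  0.1974  1.7739 -0.0004  1.1732  1.2767] pos [508.3999 248.3834 238.6726]
jaw 1.4767963267948965 turn [-2.3757  0.0008  0.0037] shift m [0.0009 0.2249 0.113 ] dyaw 2.3756625274069347 dj1 -0.3741241966540971
jaw -1.6647963267948966 turn [ 0.7659  0.003  -0.0006] shift m [0.0009 0.2249 0.113 ] dyaw -0.7659301261828584 dj1 -0.3741241966540971
```

```bash
python3 -m inch '[[[0.08,0,0,0,0.02,0.01,-1],[0.18,0.001,0,0,0.05,0.025,-1],[0.28,0.001,0,0,0.083,0.042,-1],[0.38,0.001,0,0,0.116,0.058,-1],[0.48,0.002,0,0,0.149,0.075,-1],[0.58,0.002,0,0,0.18,0.09,-1],[0.67,0.002,0,0,0.205,0.103,-1],[0.74,0.003,0,0,0.219,0.11,-1],[0.766,0.003,-0.0006,0,0.225,0.113,-1],[0.766,0.003,-0.0006,0,0.225,0.113,-1],[0.766,0.003,-0.0006,0,0.225,0.113,-1],[0.766,0.003,-0.0006,0,0.225,0.113,-1]]]'; python3 plan.py 560 2 238 -0.094;python3 - <<'E'
from rig import read_camera
import cv2,numpy as np
A=read_camera("scene")[:,:,::-1];B=read_camera("top")[:,:,::-1]
cv2.imwrite("pics/scene1.png",A);cv2.imwrite("pics/top1.png",B)
a=A[130:260,190:320];b=B[130:260,210:340]
o=np.hstack([cv2.resize(x,None,fx=3,fy=3,interpolation=cv2.INTER_CUBIC) for x in(a,b)]);cv2.imwrite("pics/g3.png",o)
E
```

```text
t: 5.7
position: [559.2, 3.4, 237.2]
orientation: [-2.17, 0.099, 2.178]
contact_force: [-0.7, 0.7, -3.0]
opening: 0.228
jaw yaw now -1.662813093569916 toolx [-0.0034  0.0008 -1.    ] joints [-0.072   0.1863  1.7903  0.0006  1.1685  1.5906] pos [559.1608   3.4405 237.2203]
jaw 1.4767963267948965 turn [-3.1396 -0.0007  0.0055] shift m [-0.0008  0.0014 -0.001 ] dyaw 3.1396094203648124 dj1 0.07559573261917833
jaw -1.6647963267948966 turn [0.002  0.0035 0.0005] shift m [-0.0008  0.0014 -0.001 ] dyaw -0.0019832332249807294 dj1 0.07559573261917833
```

View pics/g3.png

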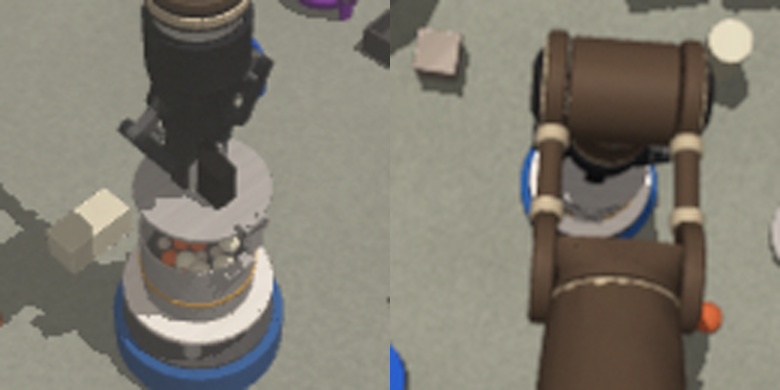

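Run:
```python
import cv2
S=cv2.imread("pics/scene1.png")[170:235,225:290]
o=cv2.resize(S,None,fx=9,fy=9,interpolation=cv2.INTER_NEAREST)
for i in range(0,65,10):
    cv2.putText(o,str(225+i),(i*9,12),0,.4,(0,255,255));cv2.putText(o,str(170+i),(0,i*9+5),0,.4,(0,255,255))
cv2.imwrite("pics/g4.png",o)
```

```text
(no output)
```

View pics/g4.png

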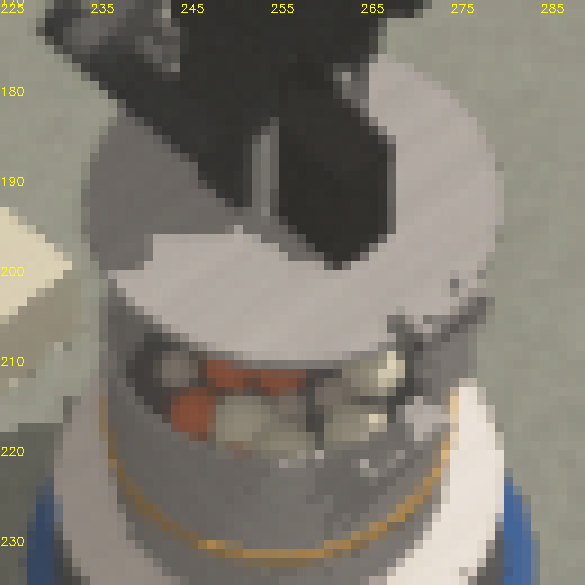

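Run:
```python
from h import *
px=lambda q,x0,y0:np.array(q,float)/9+(x0-.5,y0-.5)
up=px([(370,55),(410,68),(440,90),(470,120),(488,150),(500,190),(82,195),(85,175),(95,150),(115,122)],225,170)
lo=px([(97,265),(108,275),(115,290),(140,315),(165,330),(195,345),(225,355),(260,360),(300,362),(340,358),(375,345)],225,170)
P=np.vstack([[plane("scene",p,225)[:2] for p in up],[plane("scene",p,219)[:2] for p in lo]])
def circ(P):
    s=np.linalg.lstsq(np.c_[2*P,np.ones(len(P))],(P**2).sum(1),rcond=None)[0]; r=np.sqrt(s[2]+s[:2]@s[:2]); return s[:2],r,np.round(np.linalg.norm(P-s[:2],axis=1)-r,1)
print("flange",circ(P)); print("all225",circ(np.array([plane("scene",p,225)[:2] for p in np.vstack([up,lo])])))
sc=px([(108,190),(115,140),(210,62),(280,52),(350,62),(400,90),(430,125),(447,165),(449,200),(118,245),(150,280),(190,308),(230,322),(280,326),(330,322)],225,185)
print("rim",circ(np.array([plane("scene",p,165)[:2] for p in sc])))
```

```text
flange (array([563.85805969,   1.15726739]), np.float64(53.913051697834845), array([-1.7, -0.1, -0.4,  0.3,  0.9,  2.1,  1.2,  0.8, -0.1, -1.4,  1.1,
       -0.2,  0.5,  0.4, -0.3, -0.3, -0.3, -0.7, -0.5, -0.2, -1.1]))
all225 (array([566.08201561,  -0.60144449]), np.float64(55.103557265588115), array([-0.5,  0.7, -0. ,  0. ,  0.1,  0.5,  0.3,  0.3, -0.2, -1. ,  0.6,
       -0.6,  0.4,  0.5, -0. ,  0.1,  0.2, -0.2, -0.1,  0.1, -1. ]))
rim (array([ 5.60255463e+02, -7.77105116e-02]), np.float64(48.5524497336663), array([-0.8,  0.4,  0.2, -0.3,  0.5,  0.3, -0.3, -0.3, -0.3,  0.4, -0.5,
        0. ,  0.2, -0.2,  0.7]))
```

```bash
python3 -m inch '[[[0.0,0.0035,0.0005,0.008,0,0.003,-1],[0,0.0035,0.0005,0.017,0,0.0055,-1],[0,0.0035,0.0005,0.022,0,0.0055,-1],[0,0.0035,0.0005,0.022,0,0.0055,-1],[0,0.0035,0.0005,0.022,0,0.0055,-1]]]'; python3 plan.py 554 3.4 215 -0.094;python3 - <<'E'
from rig import read_camera
import cv2,numpy as np
A=read_camera("scene")[:,:,::-1]
cv2.imwrite("pics/scene2.png",A)
S=A[170:235,225:290]
o=cv2.resize(S,None,fx=9,fy=9,interpolation=cv2.INTER_NEAREST)
for i in range(0,65,10):
    cv2.putText(o,str(225+i),(i*9,12),0,.4,(0,255,255));cv2.putText(o,str(170+i),(0,i*9+5),0,.4,(0,255,255))
cv2.imwrite("pics/g5.png",o)
E
```

```text
t: 6.22
position: [553.8, 3.0, 215.4]
orientation: [-2.175, 0.103, 2.173]
contact_force: [0.9, 0.5, -2.2]
opening: 0.229
jaw yaw now -1.6644326461197145 toolx [ 0.0006 -0.0008 -1.    ] joints [-0.0729  0.1964  1.8252 -0.0008  1.1193  1.5919] pos [553.8496   2.9535 215.4084]
jaw 1.4767963267948965 turn [-3.1412  0.0012 -0.0011] shift m [ 0.0004 -0.0005 -0.0001] dyaw 3.141228972914611 dj1 0.07900104695982679
jaw -1.6647963267948966 turn [ 0.0004 -0.0007 -0.0007] shift m [ 0.0004 -0.0005 -0.0001] dyaw -0.0003636806751821098 dj1 0.07900104695982679
```

View pics/g5.png

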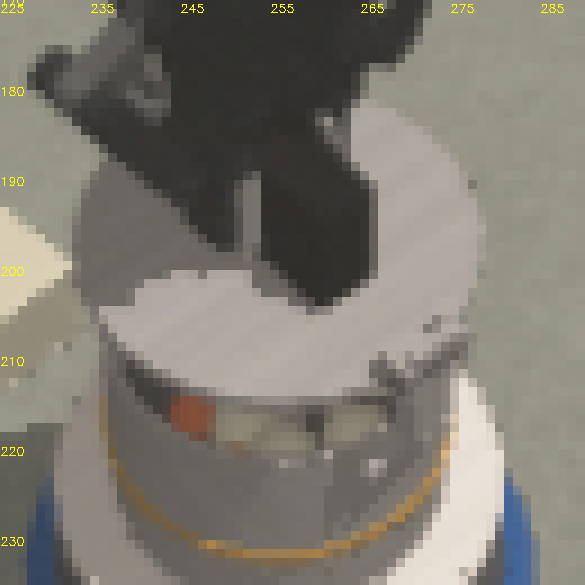

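```bash
cat > fit.py <<'E'
from h import *
px=lambda q,x0,y0:np.array(q,float)/9+(x0-.5,y0-.5)
def circ(P):
    s=np.linalg.lstsq(np.c_[2*P,np.ones(len(P))],(P**2).sum(1),rcond=None)[0]; r=np.sqrt(s[2]+s[:2]@s[:2]); return s[:2],r,np.round(np.linalg.norm(P-s[:2],axis=1)-r,1)
E
python3 - <<'E'
from fit import *
pts=px([(362,100),(395,108),(425,125),(450,155),(470,180),(478,205),(484,240),(72,240),(75,215),(85,188),(103,165),(80,280),(95,308),(110,335),(140,362),(170,378),(215,393),(260,397),(300,397),(340,390),(365,378)],225,170)
print(circ(np.array([plane("scene",p,203.1)[:2] for p in pts])))
E
```

```text
(array([5.60257522e+02, 2.47586362e-01]), np.float64(55.41264832228628), array([-1.8,  0.4,  1.1, -0.2,  0.7,  0.3,  0.6,  0.4,  0.4,  0. , -1.2,
       -0. , -0.6,  0.7,  1. ,  0.6,  0.4, -0.5, -0.4, -0.4, -1.6]))
```

```bash
python3 -m inch '[[[0,0,0,0.006,0,0,-1],[0,0,0,0.012,0,0,-1],[0,0,0,0.014,0,0,-1],[0,0,0,0.014,0,0,-1],[0,0,0,0.014,0,0,-1]]]'; python3 -m inch '[[[0,0,0,0.001,0,0,-1],[0,0,0,0.002,0,0,-1],[0,0,0,0.002,0,0,-1]]]'; python3 -m inch '[[[0,0,0,0.001,0,0,-1],[0,0,0,0.002,0,0,-1],[0,0,0,0.002,0,0,-1]]]'; python3 -c "
from rig import telemetry as t;s=t.observe();print(s['position'],s['contact_force'],s['wrist_torque'])"
```

```text
t: 6.68
position: [554.4, 2.7, 202.0]
orientation: [-2.175, 0.103, 2.172]
contact_force: [-0.9, 0.5, -3.4]
opening: 0.225
t: 6.93
position: [554.6, 2.7, 200.4]
orientation: [-2.176, 0.103, 2.171]
contact_force: [0.0, 0.2, -2.9]
opening: 0.226
t: 7.18
position: [554.2, 2.8, 198.1]
orientation: [-2.175, 0.103, 2.172]
contact_force: [-1.3, 1.0, -2.8]
opening: 0.224
[554.21588949   2.76167636 198.12904245] [-1.29728322  0.95711326 -2.83040749] [ 0.01151834  0.18981775 -0.0353249 ]
```

```bash
python3 -m inch '[[[0,0,0,0.001,0,0,-1],[0,0,0,0.002,0,0,-1],[0,0,0,0.002,0,0,-1]]]'; python3 -c "
from rig import telemetry as t;s=t.observe();print(s['position'],s['contact_force'],s['wrist_torque'])"
python3 - <<'E'
from rig import read_camera
import cv2,numpy as np
A=read_camera("scene")[:,:,::-1]
cv2.imwrite("pics/scene3.png",A)
S=A[170:235,225:290]
o=cv2.resize(S,None,fx=9,fy=9,interpolation=cv2.INTER_NEAREST)
for i in range(0,65,10):
    cv2.putText(o,str(225+i),(i*9,12),0,.4,(0,255,255));cv2.putText(o,str(170+i),(0,i*9+5),0,.4,(0,255,255))
cv2.imwrite("pics/g6.png",o)
E
```

```text
t: 7.43
position: [553.9, 2.8, 196.0]
orientation: [-2.174, 0.103, 2.173]
contact_force: [-2.0, 0.2, -1.4]
opening: 0.224
[553.91653456   2.80095228 196.01659227] [-2.02789997  0.24626577 -1.43311283] [ 0.02876506  0.55325507 -0.00364226]
```

View pics/g6.png

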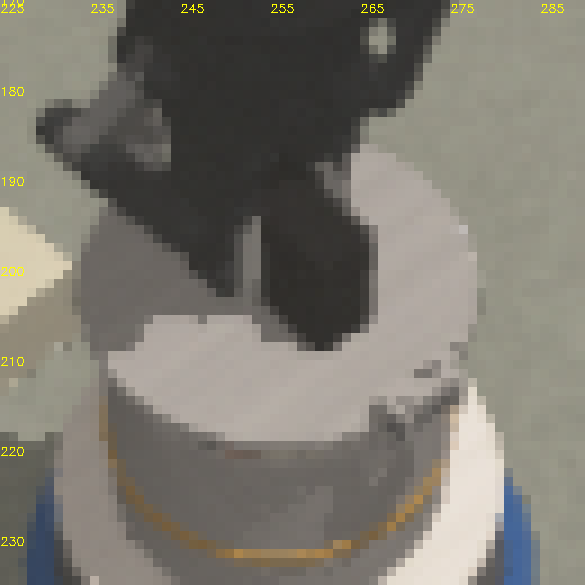

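```bash
python3 -m inch '[[[0,0,0,0,0,0.001,-1],[0,0,0,0,0,0.001,-1],[0,0,0,0,0,0.001,-1]]]'; python3 -c "
from rig import telemetry as t;s=t.observe();print(s['position'],s['contact_force'],s['wrist_torque'])"
python3 -m inch '[[[0,0,0,0.001,0,0,-1],[0,0,0,0.001,0,0,-1],[0,0,0,0.001,0,0,-1]]]'; python3 -c "
from rig import telemetry as t;s=t.observe();print(s['position'],s['contact_force'],s['wrist_torque'])"
```

```text
t: 7.73
position: [553.5, 2.8, 196.3]
orientation: [-2.176, 0.103, 2.171]
contact_force: [-1.8, 0.1, -2.0]
opening: 0.224
[553.52839335   2.82019123 196.33812211] [-1.80812708  0.1272673  -2.03038405] [0.04240088 0.39214718 0.03929574]
t: 7.98
position: [553.5, 2.8, 195.3]
orientation: [-2.176, 0.103, 2.171]
contact_force: [-2.5, -0.3, -1.3]
opening: 0.224
[553.46411085   2.79730692 195.32247067] [-2.54999245 -0.27637777 -1.28769639] [ 0.01816905  0.50626329 -0.0566269 ]
```

```bash
python3 -m inch '[[[0,0,0,0,0,0.0012,-1],[0,0,0,0,0,0.0012,-1],[0,0,0,0,0,0.0012,-1]]]'; python3 -c "
from rig import telemetry as t;s=t.observe();print(s['position'],s['contact_force'],s['wrist_torque'])"
python3 -m inch '[[[0,0,0,0.001,0,0,-1],[0,0,0,0.0015,0,0,-1],[0,0,0,0.0015,0,0,-1]]]'; python3 -c "
from rig import telemetry as t;s=t.observe();print(s['position'],s['contact_force'],s['wrist_torque'])"
```

```text
t: 8.23
position: [553.0, 2.9, 195.6]
orientation: [-2.178, 0.103, 2.169]
contact_force: [-0.5, -0.1, -2.1]
opening: 0.223
[552.97063335   2.85278385 195.60544946] [-0.47589615 -0.11453134 -2.14185617] [-0.04447587  0.09899666  0.03159822]
t: 8.48
position: [553.0, 2.9, 194.2]
orientation: [-2.178, 0.103, 2.169]
contact_force: [-0.1, -0.2, -0.3]
opening: 0.225
[553.01229904   2.87118821 194.23950063] [-0.09383087 -0.17913466 -0.34073923] [-0.00151776  0.14903851 -0.04554052]
```

```bash
for i in 1 2; do python3 -m inch '[[[0,0,0,0.001,0,0,-1],[0,0,0,0.002,0,0,-1],[0,0,0,0.002,0,0,-1]]]'>/dev/null; python3 -c "
from rig import telemetry as t;s=t.observe();print(s['t'],s['position'],s['orientation'],s['contact_force'],s['wrist_torque'])"; done
```

```text
8.7333 [552.97007006   2.86578127 192.20766826] [-2.17768438  0.1031373   2.16960131] [-0.06553093 -0.16231364  0.05467577] [ 0.016913    0.02534272 -0.02989313]
8.9833 [552.88587324   2.86008716 190.17481591] [-2.17740807  0.10319673  2.16978092] [ 0.67446882 -0.40397949  2.85422928] [-0.00437139 -0.01047028  0.00213697]
```

```bash
for i in 1 2; do python3 -m inch '[[[0,0,0,0.001,0,0,-1],[0,0,0,0.002,0,0,-1],[0,0,0,0.002,0,0,-1]]]'>/dev/null; python3 -c "
from rig import telemetry as t;s=t.observe();print(s['t'],s['position'],s['orientation'],s['contact_force'],s['wrist_torque'])"; done
```

```text
9.2333 [552.87145093   2.88000869 188.20955903] [-2.17741517  0.10314046  2.16984776] [-0.48370737 -0.49953982  4.43458388] [ 0.01522405 -0.04118926  0.00522507]
9.4833 [552.97943251   2.86420403 186.47104548] [-2.17759435  0.10316957  2.16961597] [-0.7688699   0.0551646   5.44943717] [ 0.01556192  0.03534093 -0.0407137 ]
```

```bash
for i in 1 2; do python3 -m inch '[[[0,0,0,0.001,0,0,-1],[0,0,0,0.0017,0,0,-1],[0,0,0,0.0017,0,0,-1]]]'>/dev/null; python3 -c "
from rig import telemetry as t;s=t.observe();print(s['t'],s['position'],s['orientation'],s['contact_force'],s['wrist_torque'])"; done
```

```text
9.7333 [553.14045001   2.86025069 185.19033005] [-2.17792863  0.10316501  2.16927449] [-1.96426405 -0.1701987   7.57675784] [ 0.01137343  0.2101303  -0.00490846]
9.9833 [553.25793169   2.85892208 183.85386477] [-2.17816504  0.10319301  2.16904362] [-1.99165766  0.12283132  8.2130121 ] [ 0.05605912  0.28400799 -0.0054873 ]
```

```bash
for i in 1 2; do python3 -m inch '[[[0,0,0,0.0007,0,0.0003,-1],[0,0,0,0.0014,0,0.0003,-1],[0,0,0,0.0014,0,0.0003,-1]]]'>/dev/null; python3 -c "
from rig import telemetry as t;s=t.observe();print(s['t'],s['position'],s['orientation'],s['contact_force'],s['wrist_torque'])"; done
```

```text
10.2333 [552.71929185   2.88286873 181.0079701 ] [-2.17799444  0.10311544  2.16927996] [ 2.66895059 -0.80288039  1.27795557] [-0.00500125 -0.26170786 -0.021733  ]
10.4833 [552.69362236   2.88418984 179.86576302] [-2.17823071  0.10320491  2.16892771] [ 2.90373096 -0.00971543  3.11721287] [ 0.03323364 -0.34053243  0.00950569]
```

```bash
for i in 1 2 3 4; do python3 -m inch '[[[0,0,0,0.0008,0,-0.0003,-1],[0,0,0,0.0016,0,-0.0003,-1],[0,0,0,0.0016,0,-0.0003,-1]]]'>/dev/null; python3 -c "
from rig import telemetry as t;s=t.observe();print(s['t'],s['position'],s['orientation'],s['contact_force'],s['wrist_torque'])"; done
```

```text
10.7333 [552.76600566   2.89151655 178.49358259] [-2.17767597  0.10314826  2.1695993 ] [ 2.7632442  -0.81075335  4.65391165] [ 0.00441269 -0.20341408 -0.05708629]
10.9833 [552.82685954   2.84326778 177.1593552 ] [-2.17694273  0.10317242  2.17025275] [ 2.53246641 -0.25507355  6.83369666] [ 0.09098886 -0.01315762  0.02272942]
11.2333 [552.85952444   2.85525275 175.8512778 ] [-2.17614976  0.10304155  2.17113234] [ 1.34602261 -0.60401777  8.43461903] [ 0.04969091  0.22628978 -0.00683634]
11.4833 [552.89247347   2.85642403 174.56026358] [-2.17535998  0.10301204  2.17192386] [-1.73085356 -0.35661092 10.57569383] [ 0.12373583  0.48258693 -0.00593422]
```

Run:
```python
from rig import read_camera
import cv2,numpy as np
A=read_camera("scene")[:,:,::-1]
cv2.imwrite("pics/scene4.png",A)
S=A[170:245,225:300]
o=cv2.resize(S,None,fx=8,fy=8,interpolation=cv2.INTER_NEAREST)
cv2.imwrite("pics/g7.png",o)
```

```text
(no output)
```

View pics/g7.png

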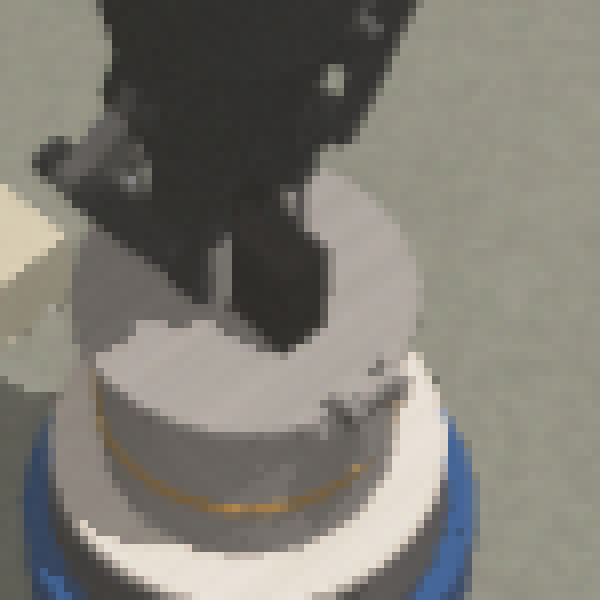

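```bash
for i in 1 2; do python3 -m inch '[[[0,0,0,0.0008,0,0.0002,-1],[0,0,0,0.0016,0,0.0002,-1],[0,0,0,0.0016,0,0.0002,-1]]]'>/dev/null; python3 -c "
from rig import telemetry as t;s=t.observe();print(s['t'],s['position'],s['orientation'],s['contact_force'],s['wrist_torque'])"; done
```

```text
11.7833 [552.90945095   2.82115931 173.46332161] [-2.17588437  0.10306539  2.17135096] [-0.40373217  0.03815782 12.65485496] [0.15678509 0.58020268 0.0236175 ]
12.0333 [552.89674448   2.84940221 172.31455626] [-2.17631746  0.10303693  2.17096531] [-1.20118197 -0.28316358 14.76061108] [0.21563831 0.71344334 0.03299289]
```

```bash
python3 -m inch '[[[0,0,0,-0.002,0,0,-1],[0,0,0,-0.004,0,0,-1],[0,0,0,-0.006,0,0,-1],[0,0,0,-0.008,0,0,-1],[0,0,0,-0.010,0,0,-1],[0,0,0,-0.010,0,0,-1],[0,0,0,-0.010,0,0,-1]]]'; python3 -c "
from rig import telemetry as t;s=t.observe();print(s['t'],s['position'],s['orientation'],s['contact_force'],s['wrist_torque'])"
```

```text
t: 12.62
position: [552.7, 2.9, 179.9]
orientation: [-2.177, 0.103, 2.171]
contact_force: [3.0, -0.8, 3.1]
opening: 0.225
12.6167 [552.69511794   2.88052345 179.90915579] [-2.17650713  0.10313156  2.17076887] [ 2.96559217 -0.83663959  3.08289601] [ 0.00103079 -0.31177591 -0.05855334]
```

```bash
python3 -m inch '[[[0,0,0,-0.001,0,-0.0007,-1],[0,0,0,-0.002,0,-0.0007,-1],[0,0,0,-0.003,0,-0.0007,-1],[0,0,0,-0.003,0,-0.0007,-1]]]'; python3 -m inch '[[[0,0,0,-0.001,0,0,-1],[0,0,0,-0.002,0,0,-1],[0,0,0,-0.002,0,0,-1]]]';  python3 -c "
from rig import telemetry as t;s=t.observe();print(s['t'],s['position'],s['orientation'],s['contact_force'],s['wrist_torque'])"
```

```text
t: 12.95
position: [552.2, 2.9, 182.1]
orientation: [-2.173, 0.103, 2.174]
contact_force: [1.1, 0.2, -0.6]
opening: 0.228
t: 13.2
position: [552.2, 2.9, 184.2]
orientation: [-2.173, 0.103, 2.174]
contact_force: [0.3, -1.4, -3.8]
opening: 0.224
13.2 [552.16664523   2.91603939 184.18405418] [-2.17318646  0.10298505  2.17413622] [ 0.25495166 -1.37927391 -3.8273355 ] [-0.0068062   0.03892127  0.01371589]
```

```bash
python3 -m inch '[[[0,0,0,0.0015,0,0,-1],[0,0,0,0.0015,0,0,-1],[0,0,0,0.0015,0,0,1],[0,0,0,0.0015,0,0,1],[0,0,0,0.0015,0,0,1],[0,0,0,0.0015,0,0,1],[0,0,0,0.0015,0,0,1],[0,0,0,0.0015,0,0,1],[0,0,0,0.0015,0,0,1]]]'; python3 -m inch '[[[0,0,0,-0.01,0,0,1],[0,0,0,-0.03,0,0,1],[0,0,0,-0.06,0,0,1],[0,0,0,-0.1,0,0,1],[0,0,0,-0.12,0.03,0.03,1],[0,0,0,-0.14,0.07,0.06,1],[0,0,0,-0.14,0.11,0.1,1],[0,0,0,-0.14,0.15,0.13,1],[0,0,0,-0.14,0.19,0.14,1],[0,0,0,-0.14,0.22,0.14,1],[0,0,0,-0.14,0.25,0.14,1],[0,0,0,-0.14,0.25,0.14,1],[0,0,0,-0.14,0.25,0.14,1]]]'
python3 - <<'E'
from rig import read_camera
import cv2,numpy as np
A=read_camera("scene")[:,:,::-1];B=read_camera("top")[:,:,::-1]
cv2.imwrite("pics/scene5.png",A);cv2.imwrite("pics/top5.png",B)
o=np.hstack([cv2.resize(x,None,fx=6,fy=6,interpolation=cv2.INTER_NEAREST) for x in(A[175:245,225:290],B[155:225,248:313])]);cv2.imwrite("pics/g8.png",o)
E
```

```text
t: 13.95
position: [553.5, 2.8, 183.7]
orientation: [-2.177, 0.103, 2.171]
contact_force: [0.6, -0.9, -0.0]
opening: 0.998
t: 15.03
position: [389.5, -235.6, 324.4]
orientation: [-2.176, 0.11, 2.168]
contact_force: [0.1, 0.1, 0.4]
opening: 0.996
```

View pics/g8.png

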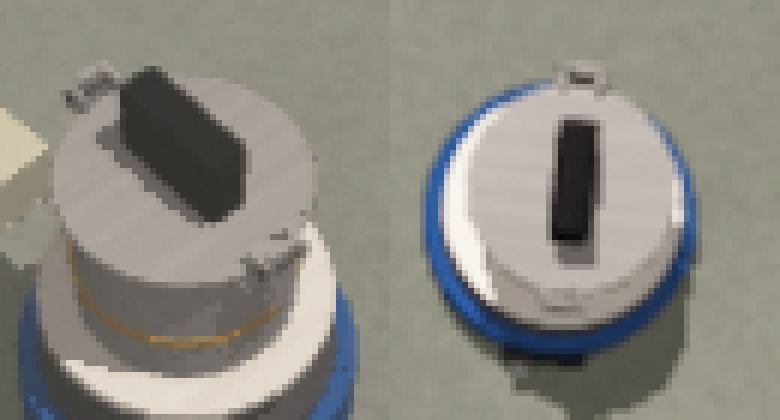

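View pics/scene5.png

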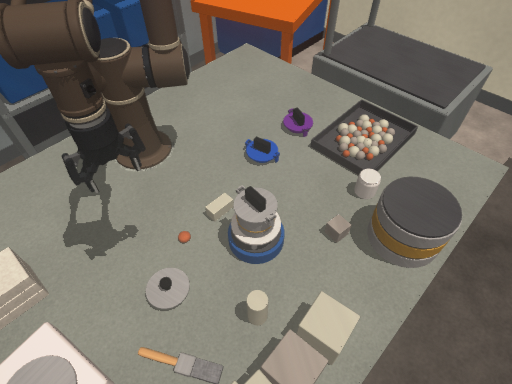

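Run:
```python
from fit import *
A=cv2.imread("pics/scene5.png");B=cv2.imread("pics/top5.png")
S=np.array([(53,180),(60,150),(195,77),(240,85),(280,105),(305,135),(315,170),(312,205),(60,210),(75,235),(100,258),(130,272),(170,282),(200,284),(235,280)])/6+(224.5,174.5)
for z in(163,169,175): print("scene",z,*circ(np.array([plane("scene",p,z)[:2] for p in S])))
o=np.hstack([cv2.resize(x,None,fx=10,fy=10,interpolation=cv2.INTER_NEAREST) for x in(A[180:230,230:280],B[160:210,255:285])])
cv2.imwrite("pics/g9.png",o)
```

```text
scene 163 [556.87414422   3.91402929] 55.54327895324212 [ 0.8  0.2 -0.6 -0.1  0.8  0.2 -0.6 -0.4  0.1 -0.2 -0.3 -1.  -0.7  0.3
  1.7]
scene 169 [560.07250662   0.61394702] 55.0689805278276 [ 0.8  0.2 -0.6 -0.1  0.8  0.2 -0.6 -0.4  0.1 -0.2 -0.3 -1.  -0.7  0.3
  1.7]
scene 175 [563.27086902  -2.68613526] 54.5946821020505 [ 0.8  0.2 -0.6 -0.1  0.8  0.2 -0.6 -0.4  0.1 -0.2 -0.3 -1.  -0.7  0.3
  1.7]
```

View pics/g9.png

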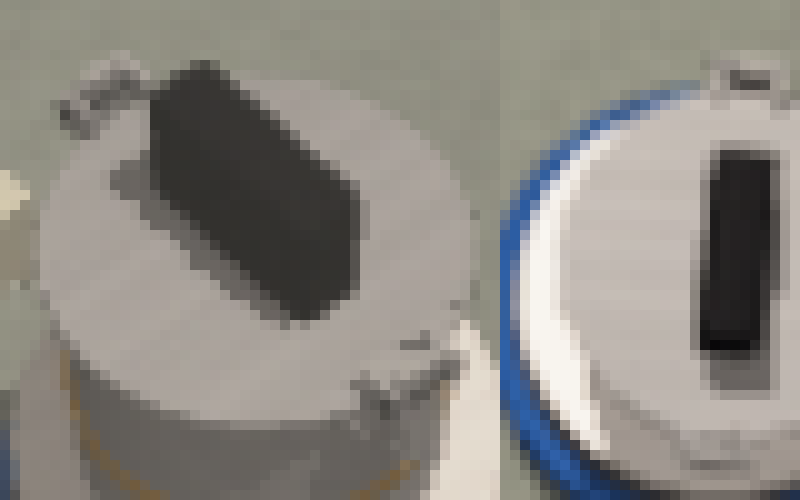

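Run:
```python
from rig import ticket, telemetry
s=telemetry.observe();print(s["t"],s["contact_force"],abs(s["joint_velocities"]).max())
print(ticket.job_done())
```

```text
15.1333 [0.70101093 0.38871379 0.20610742] 0.03760127908617801
the job is handed in; nothing more can be done
None
```

I took the steel cover with the two clip arms by its bar, set it into the sieve's mouth with its arms over the lugs, pressed it down until it snapped, and let go. I handed the job in at about 15 s of the 48 s allowed, with the gripper clear; no verdict was reported.

**Pressing**
- **Snap:** it came at about 11 N total load, where the force dropped sharply and the cover dropped about 7 mm relative to the deck.
- **Seating:** I pressed on to about 18 N. The force rose steadily with no second drop, and the cover read about 20 mm below the rim. I put the deck at most about 11 mm down, under its stop.

**Checks**
- **Pull test:** a gentle pull of about 1 N did not lift the cover.
- **Last picture:** the flange is level by eye and within about 1 mm of the rim's centre, measured in the scene camera. Nothing else on the table looks moved by eye.

**Disagreements and limits**
- The two cameras disagreed by 4–5 mm in y, and heights measured from both came out 6–9 mm low. I aligned the cover to the mouth within the scene view alone, because the arm hid it from the top camera.
- The first contact pushed sideways by about 2.5 N; I eased that by moving about 1 mm in −x.
- I could not read the arm angles directly. That both arms snapped is inferred from the force drop, the height and the pull test.

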